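# Clear the bath lid and hold it open

### The arm

A 7-joint arm with a two-finger parallel gripper is mounted at the origin on the work surface. World frame = base frame: x ahead of the robot, y to its left, z up, the work surface at z = 0. Lengths are in m, angles in rad, forces in N, time in s.
With the tool pointing down it reaches from about 0.4 to 0.925 m from the base axis. Payload 4.1 kg.
Tool frame: the origin (TCP) lies on the front face of the gripper's body, between the roots of the fingers; the fingertips stand 73 mm ahead of it and the grasp point (between the pads) lies 54 mm ahead of it (bot.finger_overhang is the distance from the TCP to the fingertips, in m); z points along the fingers, y is the line along which they close (so a half turn about z gives the same grasp; the last joint's range is limited). The gripper opens to 85 mm and grips with 20 to 120 N. Pads are 22 mm wide; open, the fingers measure 114 mm over their backs; the gripper's body (76 mm by 85 mm) begins 54 mm behind the grasp point. The pads swing forward as they close: fully open they stand 13 mm farther back than shut.
Start: joints at [-0.099, 0.398, 0.045, 1.537, -0.019, 1.207, -0.051], TCP at [0.65, 0, 0.304] pointing down, gripper open.
Joint ranges: [-2.82, 2.82], [-0.49, 2.23], [-1.37, 1.46], [0, 2.46], [-1.36, 4.5], [0.23, 2], [-2.94, 2.94]. Speed limits (rad/s): [2.57, 2.57, 3.14, 3.14, 3.14, 3.14, 3.14].

### API

Orientations are given as a rotation vector (axis times angle).
In Python, from workcell import get_obs, grab_frame, bot, boxes_of, silhouettes, tip_of gives the robot as it stands.
- The arm moves only by the tool move_arm, never from a script. Its argument "steps" is a list of rows, each a list of 3 entries, a list of its own where there are three numbers: the shift along the tool's x, y, z normalised to -1 to 1, where 1 is 0.2 m, then the turn, a rotation vector about the tool's x, y, z normalised to -1 to 1, where 1 is 90 degrees, then the opening, from -1 (shut) to 1 (fully open). In form: [[[dx, dy, dz], [ax, ay, az], gripper], ...]. A call has exactly 8 rows; each row is the pose to reach, as a shift and turn from the pose commanded when the call began, along the tool's axes at that moment; what a row does not reach only later rows make up. A row lasts 1/10 s, in which the tool goes at most 50 mm and 8.59 degrees, less where a joint would pass 70% of its speed; a pose out of reach is approached as far as the arm can. A call with a number of a shift or a turn outside -1 to 1 is refused whole. A call with a gripper value outside its range is refused whole. The fingers move at their own pace and stop on an object; "force" is the grip in N (left out, the last holds). Time passes only in rows, so rows that repeat a pose let the fingers close, or fill a call up. It gives the time, the measured TCP pose, the force, the opening and the grip force at its end, in the units of the state.
- get_obs(): the state, without advancing time (a new reading comes with each control period).
- grab_frame(name): name is "scene" or "side" or "wrist"; returns a dict with "pixels" (420x560x3 uint8, red, green, blue), "range_z" (420x560 float32, m along the optical axis (not along the pixel's ray), 0 where there is no reading), "vfov" (degrees; the focal length in pixels is half the picture's height over the tangent of half this angle, whatever the lens; pixels are square), "cx", "cy" (the principal point, pixels), "R" (3x3) and "t" (3): a world point X has camera coordinates R X + t. Camera axes: x right, y down, z forward; pixel columns grow to the right and rows downward; lengths in m; the calibration is good to about 2 mm. A picture is of the moment at which its call begins.
- bot.finish_job(): hands the job in; it is judged then, once.
Trained networks look in a picture, given as the dict that the camera call returned (one of the last four; its "shot" number tells which), for a name from the list of things; names that differ only in an ending like _2 or _b are one class to them, and where a whole thing is asked for, a point or a joint stands for the part that bears it (a point fixed in the world has none). Each returns a list of dicts, best first, with "confidence" (0 to 1); they miss things now and then, are a little off and sometimes report something else, mostly with a low value. They report only what shows in the picture. A call takes as long as a camera call. They do not tell look-alikes from the thing itself.
- boxes_of(thing, picture): "box" ([centre column, centre row, width, height] in pixels, round what is visible of it).
- silhouettes(thing, picture): "mask" (420x560 bool, what is visible of it) and "box" ([centre column, centre row, width, height] in pixels, round what is visible of it).
- tip_of(thing, picture): "at" ([column, row] in pixels: a listed point, or the origin of a listed thing).
The state is a dict: "time": time; "joint_pos": joint angles; "joint_velocities": joint speeds; "joint_efforts": joint torques, N m; "position": TCP position; "tool_rot": TCP orientation; "wrist_force": force on the tool from outside, world axes, zero at the start; "torque": the same for the moment, N m; "finger_gap": opening from 0.0 (shut) to 1.0 (fully open); "grasp_force": force on a finger pad.
Only numpy, scipy, OpenCV 4.12 (cv2) and the standard library are available. Lean on these libraries where they do the work, as an engineer would, in place of code of your own. Each camera call takes 0.05 s, during which the arm holds its last target. There are 200 camera calls.

### The job

A wire basket has been left standing on the lid of the ultrasonic bath: hang it by its handle on the hook of the drip stand and let go of it. Then lift the bath's lid to 60 degrees open and keep holding it there; the lid falls shut by itself, so finish with the arm still holding it, the basket still hanging, and the other things on the bench left alone.

Things in the scene. Friction and masses are not known exactly. Their poses are not given: they have to be found in the camera images.
- bath: Fixed steel ultrasonic bath, an open tank 200 (x) x 240 (y) x 110 mm high with a grey control panel on its front (its -x side). Origin: centre of its underside, on the bench; z up, +x towards the hinge at the back.
- lid (a joint): Hinge of the bath's flat aluminium lid (190 x 240 x 8 mm, about 0.35 kg). 0 = closed and level, 1.047 rad = 60 degrees open, stop at 1.4. The hinge is free, without any stay: gravity shuts it from every angle. As it opens, the front edge (bath -x side) rises and swings back towards +x of the bath.
- lid_hinge (a point): Point on the hinge line, at its middle: in the bath frame (94, 0, 112) mm; the line runs along the bath's y. The axes are those of the bath. The closed lid's upper face lies 8 mm above this point, 120 mm above the bench.
- lid_handle (a point): Middle of the lid's black round grab bar, which moves with the lid. The bar is 12 mm thick and 110 mm long, runs along the lid's y (parallel to the hinge) and stands on two end posts, its axis 35 mm above the lid's upper face. With the lid closed this point is 172 mm in front of (bath -x) and 43 mm above the hinge line; the lid plate's front edge is 22 mm farther forward.
- basket: Loose steel wire basket, 90 (x) x 110 (y) x 50 mm high, about 0.18 kg, with a stiff upright arch handle of 10 mm round bar. Starts upright on the closed lid, behind the lid's grab bar. Origin: centre of its underside; z up.
- basket_grip (a point): Middle of the straight top bar of the basket's handle, on the bar's axis: 130 mm above the basket's underside. The bar is 10 mm thick, 106 mm long between the upright legs, and runs along the basket's y.
- stand: Fixed drip stand: base plate 140 x 130 x 12 mm, 12 mm post 184 mm high at x = +72 mm, and a hook of 8 mm round bar that runs from the post top towards the stand's -x, sloping down to its lowest point above the origin, then turning up to its tip 31 mm farther forward, tip top 193 mm above the bench. Origin: on the bench below the hook's lowest point; z up.
- hook_seat (a point): Top of the hook's bar at its lowest point, where a handle rests: in the stand frame (0, 0, 169) mm. Axes are those of the stand: the hook runs along x, so a hung handle bar lies along y. The basket hangs below the hook, so it comes in from the front (stand -x), the hook passing through the arch under the handle bar.
- reagent: Bystander: amber glass jar with a black cap, 60 mm across, 115 mm high. Origin: centre of its underside.
- beaker: Bystander: white open beaker, 66 mm across, 85 mm high. Origin: centre of its underside.
- case: Bystander: flat grey plastic instrument case, 120 x 90 x 45 mm. Origin: centre of its underside.
There are look-alikes about, which are no part of the job. Leave any purple look-alike of the stand alone. Leave any blue look-alike of the basket alone.

How it is judged:
By the outcome, as a careful person would: the job done as asked, in the order asked, and still so for the second after the job is handed in, while the arm keeps its last pose, push and grip.
It also fails if it takes over 67 s, if anything falls off the work surface, if the arm or the gripper's body presses on something with over 40 N, if the wrist force passes 120 N, or if a joint passes its speed limit or range.

## Working session

There is one attempt and no reset: what is moved stays moved. The work goes in short steps, Python scripts to look and compute and a tool call to move; the robot and the scene stay as the last step left them, time stands still between calls to the robot, and variables do not carry over. Pictures are saved under pics/ and viewed, at most 10 in all, crops included, and the job is handed in when it is done.

Besides the shell and the picture viewer there is one more tool, called after ">>>" in YAML: its name, and indented under it one key for each argument. move_arm: Moves the arm, as the interface text tells. Its arguments: {"type":"object","properties":{"steps":{"type":"array"},"force":{"type":"number"}},"required":["steps"]}

```bash
mkdir -p pics; cat > h.py <<'E'
import numpy as np, cv2
from workcell import *
from scipy.spatial.transform import Rotation as Rn
def K(f):
    h=f["pixels"].shape[0]; return h/2/np.tan(np.radians(f["vfov"])/2)
def cloud(f):
    z=f["range_z"]; v,u=np.mgrid[:z.shape[0],:z.shape[1]]; F=K(f)
    P=np.dstack([(u-f["cx"])/F*z,(v-f["cy"])/F*z,z])
    W=(P-f["t"])@f["R"]; W[z<=0]=np.nan
    return W
def ray(f,px):
    F=K(f); d=np.array([(px[0]-f["cx"])/F,(px[1]-f["cy"])/F,1])
    R=np.array(f["R"]); return -R.T@f["t"], R.T@d
def atz(f,px,z):
    o,d=ray(f,px); return o+d*(z-o[2])/d[2]
E
cat > a.py <<'E'
from h import *
ims=[]
for n in ("scene","side"):
    f=grab_frame(n); np.save(f"f_{n}.npy",f,allow_pickle=True); ims.append(f["pixels"][:,:,::-1])
    print(n,f["vfov"],"cam",np.round(-np.array(f["R"]).T@f["t"],3))
    W=cloud(f)
    for t in ("basket_grip","lid_handle","lid_hinge","hook_seat","bath","stand","basket","reagent","beaker","case"):
        for r in tip_of(t,f)[:3]:
            u,v=np.round(r["at"]).astype(int); 
            print(t,round(r["confidence"],2),(u,v),np.round(W[min(max(v,0),419),min(max(u,0),559)],3))
    cv2.imwrite(f"pics/{n}0.png",ims[-1])
E
python3 a.py
```

```text
scene 44.8454628393964 cam [1.178 0.708 1.255]
basket_grip 0.89 (np.int64(258), np.int64(321)) [0.813 0.218 0.133]
basket_grip 0.65 (np.int64(330), np.int64(249)) [0.593 0.225 0.25 ]
basket_grip 0.17 (np.int64(199), np.int64(151)) [ 0.535 -0.475  0.038]
lid_handle 0.8 (np.int64(335), np.int64(235)) [0.499 0.158 0.163]
lid_hinge 0.72 (np.int64(301), np.int64(291)) [0.667 0.212 0.115]
hook_seat 0.63 (np.int64(244), np.int64(182)) [0.687 0.007 0.371]
hook_seat 0.61 (np.int64(170), np.int64(173)) [ 0.727 -0.317  0.173]
bath 0.64 (np.int64(318), np.int64(287)) [0.626 0.233 0.12 ]
bath 0.24 (np.int64(198), np.int64(151)) [ 0.542 -0.468  0.047]
stand 0.97 (np.int64(175), np.int64(208)) [ 0.734 -0.319  0.017]
stand 0.73 (np.int64(247), np.int64(222)) [ 0.586 -0.131  0.011]
basket 0.88 (np.int64(259), np.int64(346)) [0.815 0.222 0.007]
basket 0.75 (np.int64(328), np.int64(279)) [0.59  0.232 0.122]
reagent 0.78 (np.int64(393), np.int64(362)) [0.6   0.485 0.061]
reagent 0.27 (np.int64(243), np.int64(219)) [ 0.587 -0.15   0.009]
beaker 0.64 (np.int64(422), np.int64(311)) [0.411 0.429 0.026]
case
[... 519 characters left out ...]
k_seat 0.63 (np.int64(305), np.int64(194)) [ 0.668 -0.294 -0.002]
bath 0.59 (np.int64(236), np.int64(281)) [0.511 0.237 0.119]
bath 0.4 (np.int64(216), np.int64(239)) [ 0.764  0.115 -0.001]
stand 0.93 (np.int64(299), np.int64(187)) [ 0.711 -0.306  0.002]
stand 0.76 (np.int64(299), np.int64(228)) [ 0.561 -0.131  0.009]
stand 0.36 (np.int64(228), np.int64(363)) [0.354 0.422 0.074]
basket 0.95 (np.int64(221), np.int64(266)) [0.586 0.231 0.122]
basket 0.8 (np.int64(185), np.int64(252)) [ 0.804  0.232 -0.001]
reagent 0.84 (np.int64(172), np.int64(336)) [0.541 0.478 0.065]
beaker 0.67 (np.int64(226), np.int64(362)) [0.357 0.426 0.085]
case 0.77 (np.int64(364), np.int64(182)) [ 0.504 -0.471  0.045]
```

View pics/scene0.png

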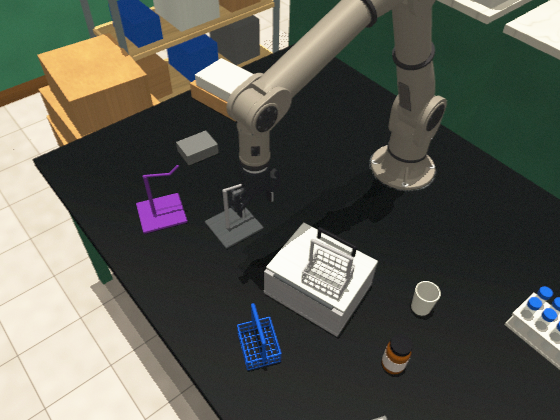

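View pics/side0.png

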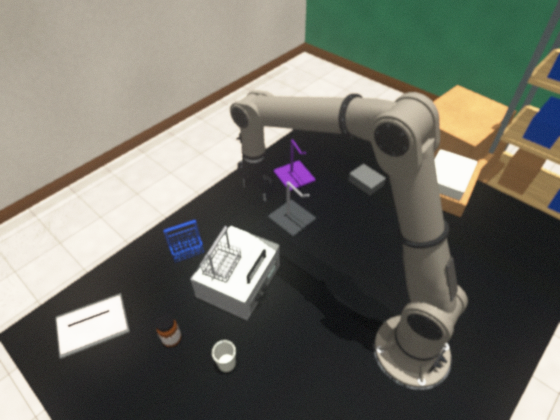

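Scene picture: the steel basket is on the lid at (330,262) and the blue look-alike at (258,340). The grey stand is at (234,215), partly behind the gripper, and the purple look-alike at (160,205). Side picture: basket (219,255), blue (183,240), grey stand (293,212), purple stand (294,172). By the description I choose the steel basket on the lid and the grey stand. Next I measure them and check with a crop.

```bash
cat > b.py <<'E'
from h import *
def line(P):
    c=P.mean(0); d=np.linalg.svd(P-c)[2][0]; s=(P-c)@d
    return np.round(c+d*(s.min()+s.max())/2,4), np.round(d,3), round(np.ptp(s),4)
crops=[]
for n in ("scene","side"):
    f=np.load(f"f_{n}.npy",allow_pickle=True).item(); W=cloud(f).reshape(-1,3); W=W[np.isfinite(W).all(1)]
    def box(x0,x1,y0,y1,z0,z1): return W[(W[:,0]>x0)&(W[:,0]<x1)&(W[:,1]>y0)&(W[:,1]<y1)&(W[:,2]>z0)&(W[:,2]<z1)]
    L=box(.4,.75,.05,.4,.112,.128); r=cv2.minAreaRect(L[:,:2].astype(np.float32)*1000); print(n,"lid",len(L),r,np.median(L[:,2]))
    H=box(.5,.72,.05,.4,.243,.262); print("grip",len(H),line(H),np.median(H[:,2]),H[:,2].max()) if len(H)>3 else 0
    G=box(.42,.56,.05,.3,.15,.175); print("bar",len(G),line(G))
    B=box(.48,.75,.1,.36,.16,.18); print("rim",len(B),cv2.minAreaRect(B[:,:2].astype(np.float32)*1000))
    S=box(.46,.72,-.26,-.03,.006,.018); print("base",len(S),cv2.minAreaRect(S[:,:2].astype(np.float32)*1000))
    S=box(.46,.72,-.26,-.03,.15,.22); print("hook",len(S)); print(np.round(S[np.argsort(S[:,0])][::max(1,len(S)//14)],3))
    a=f["pixels"]; v,u,=((150,190) if n=="scene" else (160,180))
    crops.append(cv2.resize(a[v:v+170,u:u+190,::-1],None,fx=2.1,fy=2.1,interpolation=cv2.INTER_CUBIC))
cv2.imwrite("pics/crop.png",np.hstack(crops))
E
python3 b.py
```

```text
scene lid 4504 ((572.7943115234375, 185.09510803222656), (203.47483825683594, 240.9664306640625), 16.62165069580078) 0.11987135173107581
grip 195 (array([0.5929, 0.2277, 0.2525]), array([-0.342,  0.94 ,  0.006]), np.float64(0.1159)) 0.25309778345495487 0.2617262562344067
bar 264 (array([0.5141, 0.1929, 0.1607]), array([-0.22 , -0.974, -0.051]), np.float64(0.1741))
rim 297 ((559.5631713867188, 208.11416625976562), (183.2412567138672, 122.75442504882812), 31.35311508178711)
base 1238 ((589.2178955078125, -144.75372314453125), (221.81272888183594, 257.1965026855469), 89.61256408691406)
hook 83
[[ 0.591 -0.151  0.172]
 [ 0.597 -0.147  0.175]
 [ 0.603 -0.149  0.169]
 [ 0.608 -0.147  0.174]
 [ 0.614 -0.148  0.177]
 [ 0.617 -0.15   0.173]
 [ 0.626 -0.157  0.177]
 [ 0.63  -0.151  0.177]
 [ 0.636 -0.152  0.18 ]
 [ 0.642 -0.149  0.178]
 [ 0.644 -0.149  0.153]
 [ 0.645 -0.155  0.179]
 [ 0.646 -0.151  0.158]
 [ 0.648 -0.149  0.151]
 [ 0.649 -0.151  0.164]
 [ 0.65  -0.152  0.151]
 [ 0.651 -0.152  0.173]]
side lid 3030 ((567.1884765625, 183.97979736328125), (201.1753387451172, 244.22079467773438),
[... 161 characters left out ...]
98351042714
bar 197 (array([0.511 , 0.197 , 0.1617]), array([-0.322, -0.945, -0.047]), np.float64(0.1774))
rim 186 ((552.3257446289062, 207.86192321777344), (185.81661987304688, 120.89407348632812), 32.155826568603516)
base 850 ((593.9573364257812, -138.38400268554688), (215.84584045410156, 209.72760009765625), 87.73060607910156)
hook 74
[[ 0.538 -0.144  0.191]
 [ 0.55  -0.148  0.186]
 [ 0.563 -0.148  0.166]
 [ 0.571 -0.151  0.169]
 [ 0.579 -0.151  0.168]
 [ 0.588 -0.156  0.169]
 [ 0.597 -0.154  0.175]
 [ 0.607 -0.155  0.172]
 [ 0.613 -0.151  0.176]
 [ 0.625 -0.153  0.177]
 [ 0.631 -0.149  0.18 ]
 [ 0.634 -0.147  0.185]
 [ 0.637 -0.156  0.177]
 [ 0.639 -0.153  0.173]
 [ 0.642 -0.151  0.157]]
```

View pics/crop.png

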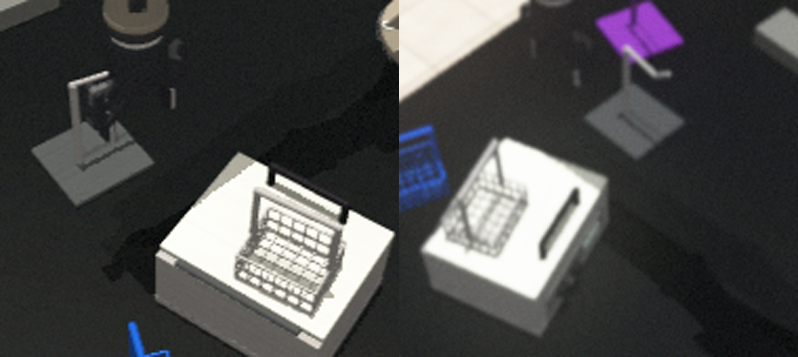

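The crop confirms it: the steel basket stands behind the black grab bar, and the grey stand (not purple) is in front of the robot. Next I work out the first reach.

```bash
cat >> h.py <<'E'
def down(yaw,tilt=0.0):
    """tool y along yaw (deg), pointing down; tilt>0 leans tool z toward +yaw direction"""
    c,s=np.cos(np.radians(yaw)),np.sin(np.radians(yaw)); y=np.array([c,s,0]); z=np.array([0,0,-1.])
    R=np.column_stack([np.cross(y,z),y,z]); return R@Rn.from_euler('x',-tilt,degrees=True).as_matrix()
def cmd(p,Rt,p0=None,R0=None):
    o=get_obs(); p0=np.array(o["position"]) if p0 is None else p0
    R0=Rn.from_rotvec(o["tool_rot"]).as_matrix() if R0 is None else R0
    d=R0.T@(np.array(p)-p0)/.2; a=Rn.from_matrix(R0.T@Rt).as_rotvec()/(np.pi/2)
    return np.round(d,3).tolist(),np.round(a,3).tolist()
E
cat > c.py <<'E'
from h import *
print([x for x in dir(bot) if x[0]!="_"]); o=get_obs(); print(o["time"],o["position"],o["tool_rot"],o["wrist_force"])
R0=Rn.from_rotvec(o["tool_rot"]).as_matrix(); print(np.round(R0,2).tolist())
for n in ("scene","side"):
    f=np.load(f"f_{n}.npy",allow_pickle=True).item(); W=cloud(f); C=f["pixels"].reshape(-1,3).astype(int); W=W.reshape(-1,3)
    k=(W[:,0]>.53)&(W[:,0]<.64)&(abs(W[:,1]+.15)<.02)&(W[:,2]>.155)&(W[:,2]<.2); H=W[k]
    print(n,"hook",np.polyfit(H[:,0],H[:,1],1),H[:,1].mean(),H[:,0].mean(),H[:,0].min())
    k=(W[:,0]>.45)&(W[:,0]<.72)&(abs(W[:,1]+.15)<.1)&(W[:,2]>.004)&(W[:,2]<.02)&(C.min(1)>38); B=W[k]
    print("base",len(B),cv2.minAreaRect(B[:,:2].astype(np.float32)*1000),np.percentile(B,[2,98],axis=0)[:,:2])
for y in (20.2,200.2): print(y,cmd([.589-.342*.028,.228+.94*.028,.36],down(y)), cmd([.589+.342*.028,.228-.94*.028,.36],down(y)))
E
python3 c.py
```

```text
['Unreachable', 'finger_overhang', 'finish_job']
1.1 [6.50037070e-01 5.48224073e-05 3.03952692e-01] [2.22125745e+00 2.22146923e+00 1.80991268e-04] [ 0.08154402 -0.36462528 -0.43053655]
[[-0.0, 1.0, 0.0], [1.0, 0.0, 0.0], [0.0, 0.0, -1.0]]
scene hook [-0.05137147 -0.11904123] -0.15060891585826747 0.6144982980959676 0.5909187490213652
base 1255 ((622.444091796875, -167.49169921875), (164.89332580566406, 143.1535186767578), 86.75424194335938) [[ 0.55849638 -0.2144407 ]
 [ 0.69292937 -0.08725601]]
side hook [-0.0625648  -0.11275989] -0.15014472239734625 0.5975377536615717 0.5384622371401969
base 908 ((604.31298828125, -138.28924560546875), (176.3125762939453, 212.75860595703125), 87.9242935180664) [[ 0.54916959 -0.21542033]
 [ 0.68655105 -0.08378257]]
20.2 ([1.271, -0.353, -0.28], [0.0, 0.0, -0.224]) ([1.008, -0.257, -0.28], [0.0, 0.0, -0.224])
200.2 ([1.271, -0.353, -0.28], [0.0, -0.0, 1.776]) ([1.008, -0.257, -0.28], [0.0, -0.0, 1.776])
```

>>> move_arm:
  steps:
    - [[0.2,-0.05,-0.28],[0,0,-0.05],1]
    - [[0.4,-0.1,-0.28],[0,0,-0.1],1]
    - [[0.6,-0.16,-0.28],[0,0,-0.15],1]
    - [[0.8,-0.2,-0.28],[0,0,-0.2],1]
    - [[0.95,-0.24,-0.28],[0,0,-0.224],1]
    - [[1,-0.257,-0.28],[0,0,-0.224],1]
    - [[1,-0.257,-0.28],[0,0,-0.224],1]
    - [[1,-0.257,-0.28],[0,0,-0.224],1]
  force: 60

```text
time: 1.9
position: [0.5994, 0.1976, 0.3599]
tool_rot: [1.801, 2.572, -0.002]
wrist_force: [-0.2, 0.2, -0.9]
finger_gap: 1.0
grasp_force: 0.0
```

```bash
cat > d.py <<'E'
from h import *
o=get_obs(); print(o["time"],np.round(o["position"],4))
for n in ("wrist","scene","side"):
    f=grab_frame(n); np.save(f"f_{n}.npy",f,allow_pickle=True); W=cloud(f)
    for t in ("basket_grip","lid_handle","hook_seat"):
        for r in tip_of(t,f)[:2]:
            u,v=np.round(r["at"]).astype(int); print(n,t,round(r["confidence"],2),(int(u),int(v)),np.round(W[min(max(v,0),419),min(max(u,0),559)],4))
    W=W.reshape(-1,3)
    k=(abs(W[:,0]-.589)<.07)&(abs(W[:,1]-.228)<.08)&(W[:,2]>.245)&(W[:,2]<.262); P=W[k]
    if n=="wrist" and len(P)>20: print("grip",len(P),P.mean(0),np.percentile(P[:,1],[1,99]),np.polyfit(P[:,1],P[:,0],1))
    k=(W[:,0]>.50)&(W[:,0]<.64)&(abs(W[:,1]+.15)<.02)&(W[:,2]>.155)&(W[:,2]<.205); H=W[k]
    if len(H)>10: print("hook",len(H),np.polyfit(H[:,0],H[:,1],1),"minx",H[:,0].min(), [(round(x,3),*[round(float(q),4) for q in (np.median(H[abs(H[:,0]-x)<.004,1]),H[abs(H[:,0]-x)<.004,2].max())]) for x in np.arange(.535,.64,.008) if (abs(H[:,0]-x)<.004).any()])
    k=(W[:,0]>.62)&(W[:,0]<.67)&(abs(W[:,1]+.15)<.02)&(W[:,2]>.03)&(W[:,2]<.15); print("post",k.sum(),W[k].mean(0))
    cv2.imwrite(f"pics/{n}1.png",f["pixels"][:,:,::-1])
E
python3 d.py
```

```text
1.9 [0.5994 0.1976 0.3599]
wrist basket_grip 0.91 (470, 244) [0.8109 0.2158 0.1332]
wrist basket_grip 0.9 (280, 194) [0.591  0.2261 0.2544]
wrist lid_handle 0.85 (164, 198) [0.5007 0.1645 0.1604]
grip 3008 [0.58845469 0.23114509 0.25371691] [0.17461341 0.27818057] [-0.36351022  0.6724783 ]
post 0 [nan nan nan]
scene basket_grip 0.81 (262, 323) [0.7725 0.1812 0.0227]
scene basket_grip 0.69 (330, 250) [0.5966 0.2289 0.253 ]
scene lid_handle 0.91 (337, 239) [0.5026 0.1697 0.1605]
scene hook_seat 0.8 (244, 181) [ 0.477  -0.2921 -0.0026]
scene hook_seat 0.75 (170, 176) [ 0.6619 -0.471  -0.0028]
hook 91 [-0.04636958 -0.12192187] minx 0.5447606578768704 [(np.float64(0.543), -0.1474, 0.1916), (np.float64(0.551), -0.1481, 0.1942), (np.float64(0.559), -0.1469, 0.1863), (np.float64(0.567), -0.1477, 0.1777), (np.float64(0.575), -0.1471, 0.1775), (np.float64(0.583), -0.1507, 0.1696), (np.float64(0.591), -0.1474, 0.1723), (np.float64(0.599), -0.1498, 0.1783), (np.float64(0.607), -0.1506, 0.1775), (np.float64(0.615), -0.1512, 0.1818), (np.float64(0.623), -0.1516, 0.1797), (np.float64(0.631), -0.151
[... 509 characters left out ...]
43), -0.1478, 0.1915), (np.float64(0.551), -0.1458, 0.1888), (np.float64(0.559), -0.1475, 0.1772), (np.float64(0.567), -0.1486, 0.1755), (np.float64(0.575), -0.1513, 0.171), (np.float64(0.583), -0.151, 0.1725), (np.float64(0.591), -0.1491, 0.178), (np.float64(0.599), -0.15, 0.1762), (np.float64(0.607), -0.1531, 0.1763), (np.float64(0.615), -0.1509, 0.1779), (np.float64(0.623), -0.15, 0.1828), (np.float64(0.631), -0.1529, 0.1838), (np.float64(0.639), -0.1521, 0.1808)]
post 64 [ 0.63746488 -0.15192198  0.09336891]d.py:13: RuntimeWarning: Mean of empty slice.
  k=(W[:,0]>.62)&(W[:,0]<.67)&(abs(W[:,1]+.15)<.02)&(W[:,2]>.03)&(W[:,2]<.15); print("post",k.sum(),W[k].mean(0))
  ret = um.true_divide(
```

View pics/wrist1.png

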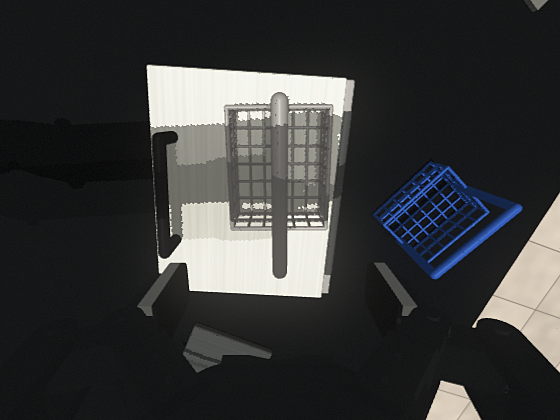

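The wrist picture shows the steel handle bar upright at column 280 (rows 95–278), centred between the open fingers. The blue look-alike lies off to the right at (460,220). I descend and grip.

>>> move_arm:
  steps:
    - [[0.01,0.005,0.15],[0,0,0],1]
    - [[0.01,0.005,0.27],[0,0,0],1]
    - [[0.01,0.005,0.27],[0,0,0],1]
    - [[0.01,0.005,0.27],[0,0,0],-1]
    - [[0.01,0.005,0.27],[0,0,0],-1]
    - [[0.01,0.005,0.27],[0,0,0],-1]
    - [[0.01,0.005,0.27],[0,0,0],-1]
    - [[0.01,0.005,0.27],[0,0,0],-1]
  force: 70

```text
time: 3.3
position: [0.5991, 0.2023, 0.3066]
tool_rot: [1.798, 2.575, 0.002]
wrist_force: [0.2, -0.1, -0.1]
finger_gap: 0.141
grasp_force: 0.0
```

>>> move_arm:
  steps:
    - [[0,0,0],[0,0,0],-1]
    - [[0,0,0],[0,0,0],-1]
    - [[0,0,-0.05],[0,0,0],-1]
    - [[0,0,-0.15],[0,0,0],-1]
    - [[0,0,-0.3],[0,0,0],-1]
    - [[0,0,-0.45],[0,0,0],-1]
    - [[0,0,-0.5],[0,0,0],-1]
    - [[0,0,-0.5],[0,0,0],-1]

```text
time: 4.1
position: [0.5992, 0.2024, 0.4074]
tool_rot: [1.797, 2.575, 0.004]
wrist_force: [-0.0, 0.3, -2.2]
finger_gap: 0.091
grasp_force: 68.4
```

```bash
cat > e.py <<'E'
from h import *
# offset along bar dir of stand (stand yaw -3): bar dir = (sin3, cos3)
y=-3.0; b=np.array([-np.sin(np.radians(y)),np.cos(np.radians(y))]); a=np.array([np.cos(np.radians(y)),np.sin(np.radians(y))])
seat=np.array([.5735,-.1485]); g=seat-b*.029
pre=g-a*.085; print("g",g,"pre",pre); o=get_obs(); print(o["time"],o["position"])
R0=Rn.from_rotvec(o["tool_rot"]).as_matrix()
print("mid",cmd([*(np.array(o["position"][:2])*.5+pre*.5),o["position"][2]],down(8.5)))
f=grab_frame("scene"); cv2.imwrite("pics/scene2.png",f["pixels"][150:350,190:430,::-1])
f=grab_frame("wrist"); W=cloud(f).reshape(-1,3); k=(abs(W[:,0]-.59)<.09)&(abs(W[:,1]-.22)<.1)&(W[:,2]>.335)&(W[:,2]<.365); P=W[k]
print("bar",len(P),np.polyfit(P[:,1],P[:,0],1),np.polyfit(P[:,1],P[:,2],1),P.mean(0),np.percentile(P[:,1],[1,99]))
E
python3 e.py
```

```text
g [ 0.57198226 -0.17746026] pre [ 0.48709875 -0.1730117 ]
4.1 [0.59920664 0.20240628 0.40738368]
mid ([-0.784, -0.587, -0.002], [0.002, -0.0, 0.13])
bar 6749 [-0.35167002  0.66916757] [-0.017044    0.35646677] [0.58881311 0.22849393 0.35257232] [0.17569318 0.27790142]
```

>>> move_arm:
  steps:
    - [[-0.05,-0.04,0],[0,0,0.01],-1]
    - [[-0.15,-0.11,0],[0,0,0.03],-1]
    - [[-0.27,-0.2,0],[0,0,0.05],-1]
    - [[-0.4,-0.3,0],[0,0,0.07],-1]
    - [[-0.53,-0.4,0],[0,0,0.09],-1]
    - [[-0.65,-0.49,0],[0,0,0.11],-1]
    - [[-0.74,-0.56,0],[0,0,0.12],-1]
    - [[-0.78,-0.587,0],[0,0,0.13],-1]

```text
time: 5.0
position: [0.5412, 0.0119, 0.4052]
tool_rot: [-2.057, -2.374, 0.003]
wrist_force: [-0.1, -0.4, -1.8]
finger_gap: 0.088
grasp_force: 68.4
```

```bash
cat > e.py <<'E'
from h import *
o=get_obs(); print(o["time"],o["position"],o["wrist_force"])
print("pre hi",cmd([.487,-.170,.36],down(-3)))
E
python3 e.py
```

```text
5.0 [0.54121785 0.01193769 0.40518298] [-0.07076751 -0.42793641 -1.7958848 ]
pre hi ([-0.862, -0.397, 0.228], [-0.001, 0.001, 0.124])
```

>>> move_arm:
  steps:
    - [[-0.08,-0.04,0],[0,0,0.02],-1]
    - [[-0.22,-0.1,0],[0,0,0.04],-1]
    - [[-0.38,-0.18,0.02],[0,0,0.06],-1]
    - [[-0.54,-0.25,0.07],[0,0,0.08],-1]
    - [[-0.69,-0.32,0.13],[0,0,0.1],-1]
    - [[-0.8,-0.37,0.18],[0,0,0.12],-1]
    - [[-0.862,-0.397,0.22],[0,0,0.124],-1]
    - [[-0.862,-0.397,0.228],[0,0,0.124],-1]

```text
time: 5.8
position: [0.4885, -0.1681, 0.3591]
tool_rot: [-2.275, -2.165, 0.002]
wrist_force: [-0.7, 0.4, -1.4]
finger_gap: 0.089
grasp_force: 68.3
```

```bash
cat > g.py <<'E'
from h import *
o=get_obs(); print(o["time"],o["position"],o["wrist_force"])
p=np.array(o["position"])
for n in ("wrist","side","scene"):
    f=grab_frame(n); np.save(f"f_{n}.npy",f,allow_pickle=True); W=cloud(f).reshape(-1,3)
    zb=p[2]-.058
    k=(abs(W[:,0]-p[0])<.03)&(abs(W[:,1]-p[1]-.02)<.09)&(abs(W[:,2]-zb)<.009); P=W[k]
    if n=="wrist" and len(P)>20: print(n,"bar",len(P),np.polyfit(P[:,1],P[:,0],1),P.mean(0),np.percentile(P[:,1],[1,99]))
    k=(W[:,0]>.53)&(W[:,0]<.65)&(abs(W[:,1]+.15)<.02)&(W[:,2]>.155)&(W[:,2]<.2); H=W[k]
    if len(H)>10: print(n,"hook",len(H),np.polyfit(H[:,0],H[:,1],1),[(round(x,3),*[round(float(q),4) for q in (np.median(H[abs(H[:,0]-x)<.004,1]),H[abs(H[:,0]-x)<.004,2].max())]) for x in np.arange(.535,.65,.008) if (abs(H[:,0]-x)<.004).any()])
    for r in tip_of("hook_seat",f)[:2]: print(n,r["confidence"],np.round(r["at"]),"at z.169",np.round(atz(f,r["at"],.169),4))
f=np.load("f_side.npy",allow_pickle=True).item()["pixels"][110:290,200:440,::-1]
g=np.load("f_wrist.npy",allow_pickle=True).item()["pixels"][:,:,::-1]
cv2.imwrite("pics/m3.png",np.hstack([cv2.resize(f,(400,300)),cv2.resize(g,(400,300))]))
E
python3 g.py
```

```text
5.8 [ 0.48850973 -0.16810648  0.35913119] [-0.66029033  0.44591973 -1.3798008 ]
wrist bar 6056 [0.04875932 0.49699845] [ 0.49029421 -0.13749651  0.30555753] [-0.19637033 -0.08745087]
wrist hook 1720 [-0.05864548 -0.11762431] [(np.float64(0.535), -0.1449, 0.1999), (np.float64(0.543), -0.1494, 0.1938), (np.float64(0.551), -0.1492, 0.1938), (np.float64(0.559), -0.1497, 0.1861), (np.float64(0.567), -0.1502, 0.1806), (np.float64(0.575), -0.1514, 0.1726), (np.float64(0.583), -0.1518, 0.1724), (np.float64(0.591), -0.1526, 0.1746), (np.float64(0.599), -0.1528, 0.1762), (np.float64(0.607), -0.1535, 0.1772), (np.float64(0.615), -0.1544, 0.179), (np.float64(0.623), -0.1545, 0.1805), (np.float64(0.631), -0.1552, 0.1824), (np.float64(0.639), -0.1539, 0.1844), (np.float64(0.647), -0.1539, 0.1847)]
wrist 0.83 [374. 179.] at z.169 [ 0.5741 -0.1501  0.169 ]
wrist 0.65 [515. 342.] at z.169 [ 0.7273 -0.3283  0.169 ]
side hook 69 [-0.0095905  -0.14530571] [(np.float64(0.535), -0.1584, 0.1975), (np.float64(0.543), -0.1455, 0.1908), (np.float64(0.551), -0.1442, 0.1826), (np.float64(0.567), -0.1501, 0.1754
[... 513 characters left out ...]
0.02182533 -0.13667426] [(np.float64(0.535), -0.1499, 0.1998), (np.float64(0.543), -0.1493, 0.1894), (np.float64(0.551), -0.1472, 0.1963), (np.float64(0.559), -0.1483, 0.1909), (np.float64(0.567), -0.1476, 0.1811), (np.float64(0.575), -0.1477, 0.1726), (np.float64(0.583), -0.1491, 0.1729), (np.float64(0.591), -0.1485, 0.1761), (np.float64(0.599), -0.1502, 0.1761), (np.float64(0.607), -0.15, 0.179), (np.float64(0.615), -0.1512, 0.1808), (np.float64(0.623), -0.1511, 0.18), (np.float64(0.631), -0.15, 0.1842), (np.float64(0.639), -0.1507, 0.1841), (np.float64(0.647), -0.15, 0.185)]
scene 0.85 [172. 173.] at z.169 [ 0.721  -0.3182  0.169 ]
scene 0.58 [244. 182.] at z.169 [ 0.5751 -0.1509  0.169 ]
```

View pics/m3.png

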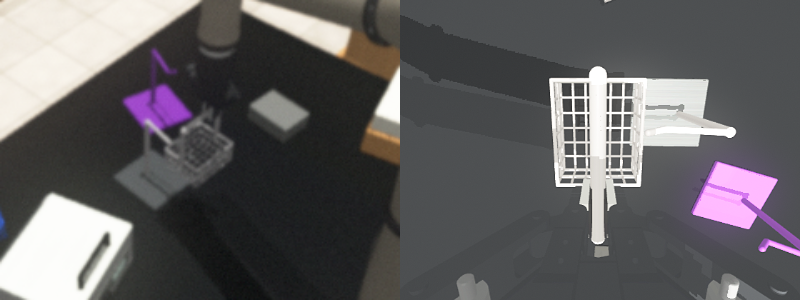

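The left half shows the basket held just in front of the grey stand, whose hook lies at about (150,125)–(175,140). In the right half the hook runs from its tip at (645,130) to the post at (735,132), with the basket bar upright at column 598. The alignment is good, so I lower, advance over the tip, then seat it.

>>> move_arm:
  steps:
    - [[0,0,0.15],[0,0,0],-1]
    - [[0,0,0.32],[0,0,0],-1]
    - [[0,0,0.42],[0,0,0],-1]
    - [[0,0,0.445],[0,0,0],-1]
    - [[-0.018,0.06,0.445],[0,0,0],-1]
    - [[-0.018,0.14,0.445],[0,0,0],-1]
    - [[-0.018,0.22,0.445],[0,0,0],-1]
    - [[-0.018,0.26,0.445],[0,0,0],-1]

```text
time: 6.9
position: [0.5443, -0.173, 0.2733]
tool_rot: [2.269, 2.167, 0.005]
wrist_force: [0.5, 0.9, -1.6]
finger_gap: 0.088
grasp_force: 68.4
```

>>> move_arm:
  steps:
    - [[0,0.05,0],[0,0,0],-1]
    - [[0,0.1,0],[0,0,0],-1]
    - [[0,0.15,0],[0,0,0],-1]
    - [[0,0.167,0],[0,0,0],-1]
    - [[0,0.167,0],[0,0,0],-1]
    - [[0,0.167,0.06],[0,0,0],-1]
    - [[0,0.167,0.12],[0,0,0],-1]
    - [[0,0.167,0.14],[0,0,0],-1]

```text
time: 7.7
position: [0.5728, -0.1742, 0.2409]
tool_rot: [-2.271, -2.166, 0.004]
wrist_force: [0.4, -0.8, -1.9]
finger_gap: 0.087
grasp_force: 68.4
```

```bash
cat > g2.py <<'E'
from h import *
o=get_obs(); print(o["time"],o["position"],o["wrist_force"]); ims=[]
for n,(v,u) in (("scene",(140,170)),("side",(130,230))):
    f=grab_frame(n); ims.append(cv2.resize(f["pixels"][v:v+120,u:u+120,::-1],(400,400),interpolation=cv2.INTER_CUBIC))
    W=cloud(f).reshape(-1,3); k=(abs(W[:,0]-.575)<.1)&(abs(W[:,1]+.15)<.1)&(W[:,2]>.165)&(W[:,2]<.2); P=W[k]
    k=(P[:,1]>-.135)&(P[:,1]<-.085); print(n,P[k].mean(0) if k.any() else 0, P[k].max(0) if k.any() else 0)
cv2.imwrite("pics/m4.png",np.hstack(ims))
E
python3 g2.py
```

```text
7.7 [ 0.57281281 -0.17417069  0.2408977 ] [ 0.39470033 -0.82510431 -1.92455642]
scene [ 0.57770759 -0.10666451  0.18413197] [ 0.58281589 -0.08754941  0.19253848]
side [ 0.5701055  -0.10733826  0.18371387] [ 0.57794934 -0.08691408  0.19281216]
```

View pics/m4.png

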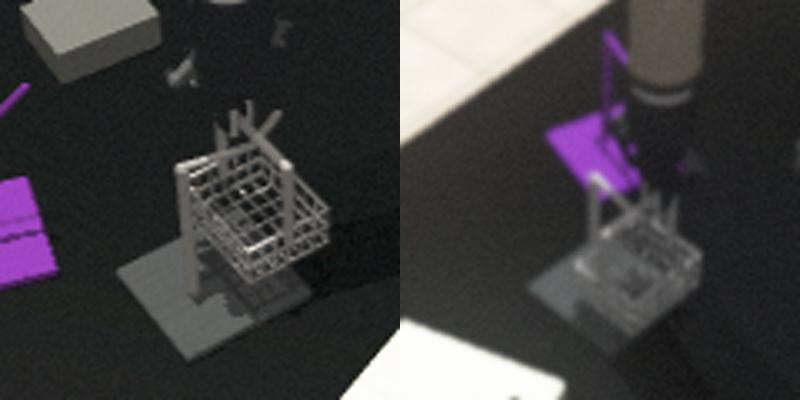

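In the scene half of the picture, the handle arch crosses over the hook with the bar still about 9 mm above the seat. I lower further and watch the force.

>>> move_arm:
  steps:
    - [[0,0,0.015],[0,0,0],-1]
    - [[0,0,0.025],[0,0,0],-1]
    - [[0,0,0.03],[0,0,0],-1]
    - [[0,0,0.035],[0,0,0],-1]
    - [[0,0,0.04],[0,0,0],-1]
    - [[0,0,0.04],[0,0,0],-1]
    - [[0,0,0.04],[0,0,0],-1]
    - [[0,0,0.04],[0,0,0],-1]

```text
time: 8.6
position: [0.5745, -0.1745, 0.2354]
tool_rot: [2.273, 2.168, 0.0]
wrist_force: [-0.7, -0.2, -2.1]
finger_gap: 0.086
grasp_force: 68.4
```

>>> move_arm:
  steps:
    - [[0,0,0.005],[0,0,0],-1]
    - [[0,0,0.01],[0,0,0],-1]
    - [[0,0,0.013],[0,0,0],-1]
    - [[0,0,0.016],[0,0,0],-1]
    - [[0,0,0.02],[0,0,0],-1]
    - [[0,0,0.02],[0,0,0],-1]
    - [[0,0,0.02],[0,0,0],-1]
    - [[0,0,0.02],[0,0,0],-1]

```text
time: 9.4
position: [0.5745, -0.1745, 0.2314]
tool_rot: [2.273, 2.168, 0.0]
wrist_force: [0.4, 0.2, -2.1]
finger_gap: 0.084
grasp_force: 68.4
```

>>> move_arm:
  steps:
    - [[0,0,0.003],[0,0,0],-1]
    - [[0,0,0.005],[0,0,0],-1]
    - [[0,0,0.007],[0,0,0],-1]
    - [[0,0,0.009],[0,0,0],-1]
    - [[0,0,0.011],[0,0,0],-1]
    - [[0,0,0.013],[0,0,0],-1]
    - [[0,0,0.015],[0,0,0],-1]
    - [[0,0,0.015],[0,0,0],-1]

```text
time: 10.2
position: [0.5746, -0.1747, 0.2301]
tool_rot: [2.273, 2.168, 0.001]
wrist_force: [-3.5, 0.5, 8.9]
finger_gap: 0.089
grasp_force: 69.6
```

```bash
python3 g2.py
```

```text
10.2 [ 0.57461856 -0.17467377  0.23005756] [-3.45267358  0.46855973  8.88583312]
scene [ 0.57924799 -0.10898199  0.17712471] [ 0.58562644 -0.08830386  0.18325349]
side [ 0.57201098 -0.10958631  0.17683503] [ 0.57769143 -0.08865742  0.18201255]
```

>>> move_arm:
  steps:
    - [[0,0,-0.004],[0,0,0],-1]
    - [[0,0,-0.006],[0,0,0],-1]
    - [[0,0,-0.006],[0,0,0],-0.6]
    - [[0,0,-0.006],[0,0,0],-0.4]
    - [[0,0,-0.006],[0,0,0],-0.2]
    - [[0,0,-0.006],[0,0,0],-0.1]
    - [[0,0,-0.006],[0,0,0],-0.1]
    - [[0,0,-0.006],[0,0,0],-0.1]

```text
time: 11.1
position: [0.5744, -0.1745, 0.2294]
tool_rot: [2.273, 2.169, -0.0]
wrist_force: [-1.3, 0.9, 0.4]
finger_gap: 0.447
grasp_force: 0.0
```

```bash
python3 g2.py
```

```text
11.1 [ 0.5744049  -0.1744884   0.22942593] [-1.2548465   0.93188053  0.36231723]
scene [ 0.58095777 -0.10862224  0.17621846] [ 0.58838088 -0.08837584  0.18359837]
side [ 0.57362643 -0.11315104  0.17616696] [ 0.57939825 -0.09188722  0.18228691]
```

View pics/m4.png

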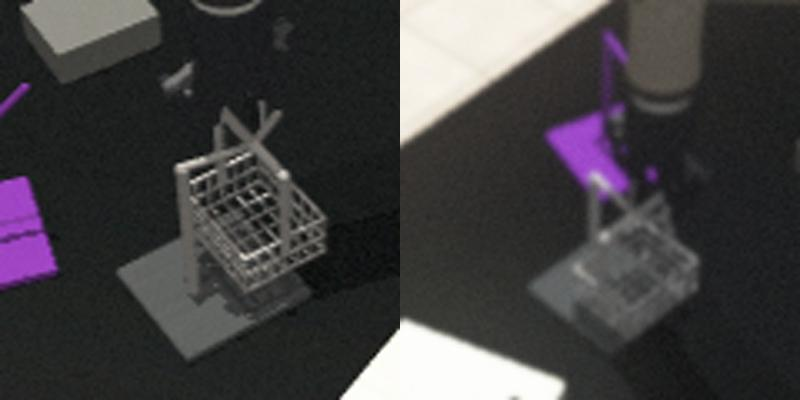

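The fingers are open and the basket hangs by its handle on the grey hook. I raise the gripper straight up.

>>> move_arm:
  steps:
    - [[0,0,-0.03],[0,0,0],-0.1]
    - [[0,0,-0.08],[0,0,0],-0.1]
    - [[0,0,-0.15],[0,0,0],-0.1]
    - [[0,0,-0.25],[0,0,0],-0.1]
    - [[0,0,-0.37],[0,0,0],-0.1]
    - [[0,0,-0.5],[0,0,0],-0.1]
    - [[0,0,-0.6],[0,0,0],-0.1]
    - [[0,0,-0.6],[0,0,0],-0.1]

```text
time: 12.0
position: [0.5759, -0.1751, 0.3545]
tool_rot: [2.268, 2.163, 0.008]
wrist_force: [0.2, -0.2, 0.2]
finger_gap: 0.452
grasp_force: 0.0
```

```bash
python3 g2.py; cat > k.py <<'E'
from h import *
h=np.array([.495,.162]); o=get_obs()
print("to",cmd([.510,.130,.30],down(16.5)))
f=grab_frame("side"); W=cloud(f)
f2=grab_frame("scene"); W2=cloud(f2)
P=np.vstack([W.reshape(-1,3),W2.reshape(-1,3)])
ax=np.array([.959,.284]); ay=np.array([-.284,.959])
for n,w in (("side",W),("scene",W2)):
    w=w.reshape(-1,3); q=w[:,:2]-[.57,.1845]; x=q@ax; y=q@ay
    k=(abs(x)<.13)&(abs(y)<.14)&(w[:,2]>.135)&(w[:,2]<.175); B=w[k]; m=B[:,2]>.15
    print(n,"bar",k.sum(),B[m].mean(0),"bathx",np.median(x[k][m]),"y range",np.percentile(y[k][m],[1,99]),np.polyfit(B[m][:,1],B[m][:,0],1))
    k=(abs(x)<.13)&(abs(y)<.14)&(abs(w[:,2]-.12)<.005); print(cv2.minAreaRect(w[k][:,:2].astype(np.float32)*1000))
E
python3 k.py
```

```text
12.0 [ 0.5759345  -0.17509771  0.35450782] [ 0.15595994 -0.21828954  0.24761366]
scene [ 0.58105518 -0.10893698  0.17618415] [ 0.58687269 -0.08625501  0.18467721]
side [ 0.57295716 -0.11142414  0.1756342 ] [ 0.57895832 -0.08986822  0.1810296 ]
to ([1.506, -0.394, 0.251], [0.001, 0.0, -0.213])
side bar 147 [0.49041298 0.16696602 0.1590618 ] bathx -0.08176632157249553 y range [-0.05661579  0.06090046] [-0.29923962  0.54037583]
((566.5132446289062, 184.7818145751953), (199.8230743408203, 242.8854217529297), 16.93008041381836)
scene bar 222 [0.49943505 0.16554147 0.15836056] bathx -0.07255535240431377 y range [-0.05749617  0.05976919] [-0.29115684  0.54763358]
((573.3055419921875, 185.34803771972656), (202.3462677001953, 241.44244384765625), 16.46230125427246)
```

>>> move_arm:
  steps:
    - [[0.1,-0.02,0],[0,0,-0.02],0.2]
    - [[0.28,-0.06,0],[0,0,-0.05],0.2]
    - [[0.46,-0.1,0],[0,0,-0.08],0.2]
    - [[0.64,-0.14,0],[0,0,-0.11],0.2]
    - [[0.8,-0.18,0.05],[0,0,-0.15],0.2]
    - [[0.92,-0.22,0.1],[0,0,-0.19],0.2]
    - [[1,-0.26,0.15],[0,0,-0.213],0.2]
    - [[1,-0.26,0.15],[0,0,-0.213],0.2]

```text
time: 13.0
position: [0.5298, 0.0304, 0.3173]
tool_rot: [-1.871, -2.519, 0.004]
wrist_force: [-0.5, -0.3, 0.2]
finger_gap: 0.605
grasp_force: 0.0
```

```bash
python3 - <<'E'
from h import *
print(get_obs()["position"]); print(cmd([.4953,.164,.27],down(16.5)))
E
```

```text
[0.52978199 0.03041187 0.31733364]
([0.689, 0.029, 0.238], [-0.003, -0.001, 0.003])
```

>>> move_arm:
  steps:
    - [[0.12,0.005,0],[0,0,0.003],0.2]
    - [[0.3,0.015,0.05],[0,0,0.003],0.2]
    - [[0.5,0.02,0.12],[0,0,0.003],0.2]
    - [[0.63,0.029,0.2],[0,0,0.003],0.2]
    - [[0.689,0.029,0.238],[0,0,0.003],0.2]
    - [[0.689,0.029,0.238],[0,0,0.003],0.2]
    - [[0.689,0.029,0.238],[0,0,0.003],0.2]
    - [[0.689,0.029,0.238],[0,0,0.003],0.2]

```text
time: 13.8
position: [0.4996, 0.1592, 0.2727]
tool_rot: [1.89, 2.507, 0.001]
wrist_force: [-0.0, 0.9, -0.1]
finger_gap: 0.603
grasp_force: 0.0
```

```bash
python3 - <<'E'
from h import *
p=np.array(get_obs()["position"]); print(p); f=grab_frame("wrist"); W=cloud(f).reshape(-1,3)
ax=np.array([.959,.284]); ay=np.array([-.284,.959])
q=W[:,:2]-[.57,.1845]; x=q@ax; y=q@ay
k=(abs(x+.078)<.03)&(abs(y)<.07)&(W[:,2]>.15)&(W[:,2]<.17); P=W[k]
print(k.sum(),P.mean(0),np.median(x[k]),np.percentile(y[k],[1,99]),np.polyfit(P[:,1],P[:,0],1),np.percentile(P[:,2],95))
print("tcp in bath",(p[:2]-[.57,.1845])@ax,(p[:2]-[.57,.1845])@ay)
cv2.imwrite("pics/w5.png",f["pixels"][:,:,::-1])
print([ (r["confidence"],np.round(r["at"]),atz(f,r["at"],.155)) for r in tip_of("lid_handle",f)[:1]])
E
```

```text
[0.49962301 0.15924153 0.27271819]
3126 [0.4953027  0.16728363 0.15951782] -0.07651717044009876 [-0.05819824  0.05746878] [-0.29003492  0.5438208 ] 0.16137997744330404
tcp in bath -0.07466494160141152 -0.004235806501019054
[(0.58, array([274., 230.]), array([0.49729991, 0.16107035, 0.155     ]))]
```

View pics/w5.png

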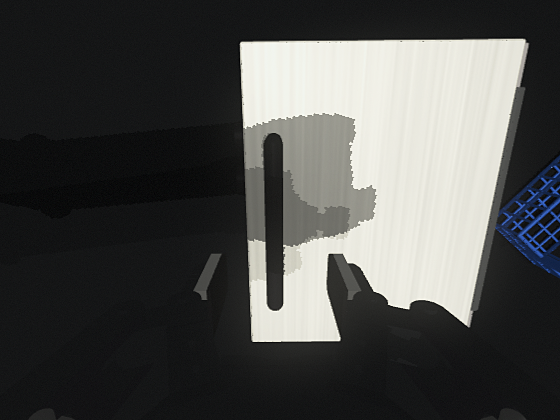

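The wrist picture shows the black bar upright at column 274 (rows 135–310), between the fingers. I descend and grip it.

>>> move_arm:
  steps:
    - [[0,0,0.1],[0,0,0],0.2]
    - [[0,0,0.2],[0,0,0],0.2]
    - [[0,0,0.275],[0,0,0],0.2]
    - [[0,0,0.275],[0,0,0],0.2]
    - [[0,0,0.275],[0,0,0],-1]
    - [[0,0,0.275],[0,0,0],-1]
    - [[0,0,0.275],[0,0,0],-1]
    - [[0,0,0.275],[0,0,0],-1]
  force: 40

```text
time: 14.7
position: [0.4975, 0.1611, 0.2181]
tool_rot: [-1.886, -2.511, 0.003]
wrist_force: [-4.6, -0.9, 5.7]
finger_gap: 0.125
grasp_force: 39.0
```

>>> move_arm:
  steps:
    - [[0,0,0],[0,0,0],-1]
    - [[0,0,0],[0,0,0],-1]
    - [[0,0,0],[0,0,0],-1]
    - [[0,0,0],[0,0,0],-1]
    - [[0,0,0],[0,0,0],-1]
    - [[0,0,0],[0,0,0],-1]
    - [[0,0,0],[0,0,0],-1]
    - [[0,0,0],[0,0,0],-1]

```text
time: 15.5
position: [0.4975, 0.1611, 0.2181]
tool_rot: [-1.886, -2.512, 0.003]
wrist_force: [-5.4, -0.7, 5.8]
finger_gap: 0.119
grasp_force: 39.0
```

```bash
cat > arc.py <<'E'
from h import *
import sys
o=get_obs(); p0=np.array(o["position"]); R0=Rn.from_rotvec(o["tool_rot"]).as_matrix(); print(o["time"],p0,o["wrist_force"],o["finger_gap"])
# args: current lid angle, list of angles ; tool tilt = -frac*angle (tool leans back with lid)
th0=float(sys.argv[1]); frac=float(sys.argv[2])
ax=np.array([.959,.284,0]); ay=np.array([-.284,.959,0]); ez=np.array([0,0,1.])
def rad(th):
    t=np.radians(th); r=np.array([-.172,.043]); # x,z ; opening: -x -> +z
    return (r[0]*np.cos(t)+r[1]*np.sin(t))*ax+(-r[0]*np.sin(t)+r[1]*np.cos(t))*ez
d=.0+float(sys.argv[3])  # TCP to bar along tool z
bar0=p0+d*R0[:,2]; hinge=bar0-rad(th0); print("bar",bar0,"hinge",hinge)
for th in map(float,sys.argv[4:]):
    Rt=Rn.from_rotvec(np.radians(frac*(th-th0))*ay).as_matrix()@R0
    print(th,cmd(hinge+rad(th)-d*Rt[:,2],Rt,p0,R0))
E
python3 arc.py 0 0.4 .06 3 6 9 13 17 21 25 28
```

```text
15.5 [0.49747942 0.16111117 0.21806834] [-5.36300385 -0.7383107   5.82634982] 0.11949242462704325
bar [0.49736496 0.16105151 0.15806848] hinge [0.66231296 0.20989951 0.11506848]
3.0 ([0.0, 0.019, -0.045], [0.013, -0.0, -0.0])
6.0 ([0.0, 0.04, -0.089], [0.027, -0.0, -0.0])
9.0 ([0.0, 0.063, -0.131], [0.04, -0.0, -0.0])
13.0 ([0.0, 0.097, -0.187], [0.058, -0.0, -0.0])
17.0 ([0.001, 0.135, -0.24], [0.076, -0.0, -0.0])
21.0 ([0.001, 0.177, -0.291], [0.093, -0.0, -0.0])
25.0 ([0.001, 0.223, -0.339], [0.111, -0.001, -0.0])
28.0 ([0.001, 0.259, -0.373], [0.124, -0.001, -0.0])
```

>>> move_arm:
  steps:
    - [[0,0.019,-0.045],[0.013,0,0],-1]
    - [[0,0.04,-0.089],[0.027,0,0],-1]
    - [[0,0.063,-0.131],[0.04,0,0],-1]
    - [[0,0.097,-0.187],[0.058,0,0],-1]
    - [[0,0.135,-0.24],[0.076,0,0],-1]
    - [[0,0.177,-0.291],[0.093,0,0],-1]
    - [[0,0.177,-0.291],[0.093,0,0],-1]
    - [[0,0.177,-0.291],[0.093,0,0],-1]

```text
time: 16.3
position: [0.5309, 0.171, 0.2753]
tool_rot: [-1.829, -2.436, 0.183]
wrist_force: [-3.1, -0.8, 0.2]
finger_gap: 0.116
grasp_force: 39.3
```

```bash
cat > ang.py <<'E'
from h import *
o=get_obs(); p=np.array(o["position"]); R=Rn.from_rotvec(o["tool_rot"]).as_matrix()
ax=np.array([.959,.284,0]); hinge=np.array([.570,.1845,.112])+.094*ax
b=p+.063*R[:,2]-hinge; x,z=b@ax,b[2]
print(o["time"],np.round(p,4),"F",np.round(o["wrist_force"],1),"gap",o["finger_gap"],"r",np.hypot(x,z),"lid from tcp",np.degrees(np.arctan2(z,-x)-np.arctan2(43,172)))
ay=np.array([-.284,.959,0])
for n in ("side","scene"):
    f=grab_frame(n); W=cloud(f).reshape(-1,3); q=W-hinge; X=q@ax; Y=q@ay; Z=q[:,2]
    k=(abs(Y)<.118)&(abs(Y)>.065)&(X>-.2)&(X<.05)&(np.hypot(X,Z)>.03)&(np.hypot(X,Z)<.192)&(Z>.012)
    if k.sum()>30:
        A=np.column_stack([X[k],Z[k]])
        best=max(((abs((A@[np.sin(t),np.cos(t)])-.008)<.004).sum(),np.degrees(t)) for t in np.radians(np.arange(2,90,.5)))
        print(n,k.sum(),"plane fit",best)
    cv2.imwrite(f"pics/l_{n}.png",f["pixels"][:,:,::-1])
E
python3 ang.py; python3 arc.py 20 0.4 .063 24 28 32 36 40 43
```

```text
16.3 [0.5309 0.171  0.2753] F [-3.1 -0.8  0.2] gap 0.11621070066712318 r 0.1765283318977109 lid from tcp 20.864144720686046
side 757 plane fit (np.int64(738), np.float64(20.0))
scene 2313 plane fit (np.int64(1994), np.float64(20.5))
16.4 [0.53082279 0.17089827 0.27516918] [-3.95702227 -1.5714296   1.52556262] 0.11972378643355026
bar [0.52179918 0.16825719 0.21287472] hinge [0.66269572 0.20998255 0.11364047]
24.0 ([0.0, 0.037, -0.055], [0.018, -0.0, 0.0])
28.0 ([0.0, 0.078, -0.107], [0.036, -0.0, 0.0])
32.0 ([0.001, 0.123, -0.157], [0.053, -0.0, 0.0])
36.0 ([0.001, 0.171, -0.204], [0.071, -0.0, 0.0])
40.0 ([0.001, 0.222, -0.248], [0.089, -0.0, 0.0])
43.0 ([0.001, 0.263, -0.278], [0.102, -0.001, 0.0])
```

>>> move_arm:
  steps:
    - [[0,0.037,-0.055],[0.018,0,0],-1]
    - [[0,0.078,-0.107],[0.036,0,0],-1]
    - [[0,0.123,-0.157],[0.053,0,0],-1]
    - [[0,0.171,-0.204],[0.071,0,0],-1]
    - [[0,0.222,-0.248],[0.089,0,0],-1]
    - [[0,0.222,-0.248],[0.089,0,0],-1]
    - [[0,0.222,-0.248],[0.089,0,0],-1]
    - [[0,0.222,-0.248],[0.089,0,0],-1]

```text
time: 17.2
position: [0.5804, 0.1855, 0.3183]
tool_rot: [-1.77, -2.359, 0.342]
wrist_force: [-4.8, -1.0, 3.6]
finger_gap: 0.116
grasp_force: 39.7
```

```bash
python3 ang.py; python3 arc.py 40.5 0.4 .063 44 48 52 56 60 
```

```text
17.2 [0.5804 0.1855 0.3183] F [-4.8 -1.   3.6] gap 0.11640460281548622 r 0.17784651627733603 lid from tcp 41.09698294362976
side 496 plane fit (np.int64(492), np.float64(39.5))
scene 2487 plane fit (np.int64(2173), np.float64(40.5))
17.3 [0.58036435 0.18550748 0.31830001] [-5.1334908  -0.72885559  3.3988147 ] 0.12020192925826627
bar [0.56317664 0.18051929 0.25789554] hinge [0.66182279 0.20973254 0.11349301]
44.0 ([0.0, 0.042, -0.042], [0.016, -0.0, 0.0])
48.0 ([0.001, 0.094, -0.086], [0.033, -0.0, 0.0])
52.0 ([0.001, 0.148, -0.127], [0.051, -0.0, 0.0])
56.0 ([0.001, 0.205, -0.165], [0.069, -0.0, 0.0])
60.0 ([0.002, 0.265, -0.199], [0.087, -0.0, 0.0])
```

>>> move_arm:
  steps:
    - [[0,0.042,-0.042],[0.016,0,0],-1]
    - [[0,0.094,-0.086],[0.033,0,0],-1]
    - [[0,0.148,-0.127],[0.051,0,0],-1]
    - [[0,0.205,-0.165],[0.069,0,0],-1]
    - [[0,0.265,-0.199],[0.087,0,0],-1]
    - [[0,0.265,-0.199],[0.087,0,0],-1]
    - [[0,0.265,-0.199],[0.087,0,0],-1]
    - [[0,0.265,-0.199],[0.087,0,0],-1]

```text
time: 18.1
position: [0.6408, 0.2033, 0.343]
tool_rot: [-1.709, -2.278, 0.486]
wrist_force: [-2.9, -1.0, 6.8]
finger_gap: 0.118
grasp_force: 40.2
```

```bash
python3 ang.py; python3 arc.py 60 0.4 .063 59 61; python3 g2.py
```

```text
18.1 [0.6408 0.2033 0.343 ] F [-2.9 -1.   6.8] gap 0.11847726091683954 r 0.17966430635183106 lid from tcp 60.96356606453847
side 91 plane fit (np.int64(88), np.float64(59.00000000000001))
scene 2130 plane fit (np.int64(1938), np.float64(60.5))
18.2 [0.64075384 0.20331217 0.34302105] [-3.19524512 -0.72981111  6.01524674] 0.11779562064144514
bar [0.61601436 0.19616241 0.28552462] hinge [0.66277607 0.21001051 0.11506825]
59.0 ([-0.0, -0.014, 0.01], [-0.004, 0.0, -0.0])
61.0 ([0.0, 0.014, -0.01], [0.004, -0.0, 0.0])
18.2 [0.64075384 0.20331217 0.34302105] [-3.19524512 -0.72981111  6.01524674]
scene [ 0.58031134 -0.10985674  0.17569908] [ 0.58607835 -0.09039203  0.18361251]
side [ 0.57195397 -0.11077235  0.17644329] [ 0.57594656 -0.09133036  0.18135793]
```

View pics/l_scene.png

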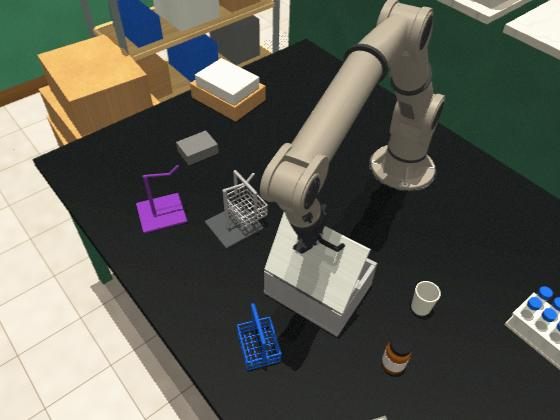

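The scene picture shows the lid raised to about 60° in the gripper at (310,240), the basket hanging on the grey hook at (245,200), and the other things where they were. I hold one call to confirm it is steady.

>>> move_arm:
  steps:
    - [[0,0,0],[0,0,0],-1]
    - [[0,0,0],[0,0,0],-1]
    - [[0,0,0],[0,0,0],-1]
    - [[0,0,0],[0,0,0],-1]
    - [[0,0,0],[0,0,0],-1]
    - [[0,0,0],[0,0,0],-1]
    - [[0,0,0],[0,0,0],-1]
    - [[0,0,0],[0,0,0],-1]

```text
time: 19.1
position: [0.6407, 0.2033, 0.343]
tool_rot: [-1.709, -2.278, 0.486]
wrist_force: [-3.6, -0.1, 5.5]
finger_gap: 0.118
grasp_force: 40.2
```

```bash
python3 ang.py; python3 -c "
from workcell import bot; print(bot.finish_job())"
```

```text
19.1 [0.6407 0.2033 0.343 ] F [-3.6 -0.1  5.5] gap 0.11833646745660112 r 0.17968206367513556 lid from tcp 60.91467977175498
side 100 plane fit (np.int64(95), np.float64(58.00000000000001))
scene 2129 plane fit (np.int64(1944), np.float64(60.5))
the job is handed in; nothing more can be done
None
```

The steel basket hangs released on the grey stand's hook, the arm is holding the lid at about 60° (the scene camera reads 60.5°, the side camera 58° from far fewer points), nothing else was touched, and the job was handed in at about 19 s.

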